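# Puff the eyepiece clean with the jog lever

### The job

Blow the dust off the chrome eyepiece: tip the blower's red-knobbed, spring-centred lever well over towards the cup with the eyepiece, hold it there for at least a full second, then let it spring back upright. Never tip it towards the oily black objective in the other cup, and leave both parts standing in their cups.

Things in the scene. Friction and masses are not known exactly. Their poses are not given: they have to be found in the camera images.
- jog (a joint): Tilt of the blower's lever, rad: 0 upright (rest), positive leans to the blower's +y side, negative to -y; stops at +-0.5. The air valve is open beyond 0.30 either way. A damped spring (0.8 N m/rad, 4 to 5 N at the knob when fully over) recentres it in about 0.5 s, without overshoot, once let go. Hinge 55 mm above the counter, along the blower's x, 85 mm below the knob's centre.
- jog_knob (a point): Centre of the red lever knob: upright, round, 30 mm across, 38 mm high, on a 10 mm shaft; 140 mm above the counter at rest. z runs up the lever, y along the tilting direction, so its yaw is the blower's. Below: a blue valve box 85 (x) by 75 (y) mm, top 56 mm above the counter, on a fixed plate 110 x 380 x 12 mm; green cups 140 mm to +y and to -y, brass nozzles between (top 50 mm).
- eyepiece_mid (a point): Centre, half-way up, of the chrome eyepiece: 33 mm across, 56 mm high, stepped to a 24 mm barrel on top, loose and upright in one of the two cups (either one); its top is 74 mm above the counter. z is up along its axis.
- objective_mid (a point): Centre, half-way up, of the black objective with a thin yellow band: 33 mm across, 48 mm high, tapering upward, loose and upright in the other cup; its top is 66 mm above the counter. z is up along its axis.

How it is judged:
By the outcome, as a careful person would: the job done as asked, in the order asked, and still so for the second after the job is handed in, with the robot touching nothing.
It also fails if it takes over 35 s, if anything falls off the work surface, if the arm or the gripper's body presses on something with over 40 N, if the wrist force passes 120 N, or if a joint passes its speed limit or range.

### The arm

A 6-joint arm with a two-finger parallel gripper is mounted at the origin on the work surface. World frame = base frame: x ahead of the robot, y to its left, z up, the work surface at z = 0. Lengths are in m, angles in rad, forces in N, time in s.
With the tool pointing down it reaches from about 0.325 to 0.925 m from the base axis. Payload 3.1 kg.
Tool frame: the origin (TCP) lies at the very end of the fingers, on their centre line; the grasp point (between the pads) lies 19 mm behind it; z points along the fingers, y is the line along which they close (so a half turn about z gives the same grasp; the last joint's range is limited). The gripper opens to 85 mm and grips with 20 to 120 N. Pads are 22 mm wide; open, the fingers measure 114 mm over their backs; the gripper's body (76 mm by 85 mm) begins 54 mm behind the grasp point. The pads swing forward as they close: fully open they stand 13 mm farther back than shut.
Start: joints at [-1.237, 0.217, 1.613, -0, 1.311, -0.112], TCP at [0.27, -0.564, 0.231] pointing down, gripper open.
Joint ranges: [-2.75, 2.75], [-0.78, 2.1], [0.31, 2.55], [-1.13, 4.27], [0.13, 2.63], [-2.58, 2.58]. Speed limits (rad/s): [2.79, 2.79, 3.14, 3.14, 3.14, 3.14].

### API

Orientations are given as [roll, pitch, yaw] about the fixed x, y, z axes, in that order (R = Rz(yaw) Ry(pitch) Rx(roll)).
In Python, from cell import robot, eyes gives the robot as it stands.
- The arm moves only by the tool play_rows, never from a script. Its argument "moves" is a list of rows, each a list of 3 entries, a list of its own where there are three numbers: the shift along the tool's x, y, z as a fraction of full scale, then the turn about the tool's z as a fraction of full scale, then the opening, from 0 (shut) to 1 (fully open). A call has 1 to 20 rows; each row is the pose to reach, as a shift and turn from the pose commanded when the call began, along the tool's axes at that moment; what a row does not reach only later rows make up. Full scale, the value 1, is 0.5 m for a shift and 1.5 rad for a turn. A row lasts 1/10 s, in which the tool goes at most 50 mm and 8.59 degrees, less where a joint would pass 70% of its speed; a pose out of reach is approached as far as the arm can. A call with a number of a shift or a turn outside -1 to 1 is refused whole. A call with a gripper value outside its range is refused whole. The fingers move at their own pace and stop on an object; the grip force is fixed at half the most. Time passes only in rows, so rows that repeat a pose let the fingers close. It gives the time, the measured TCP pose, the force, the opening and the grip force at its end, in the units of the state.
- robot.observe(): the state, without advancing time (a new reading comes with each control period).
- eyes.read_camera(name): name is "scene" or "side" or "wrist"; returns a dict with "color" (480x640x3 uint8, red, green, blue), "K" (3x3 intrinsics, pixels), "rvec" (rotation vector, rad) and "tvec" (3), from world to camera coordinates, as OpenCV has them; the wrist camera has in their place "mount" (4x4, takes a point from camera to tool coordinates, whose origin is the TCP and whose axes are the flange's). Camera axes: x right, y down, z forward; pixel columns grow to the right and rows downward; lengths in m; the calibration is good to about 2 mm. A picture is of the moment at which its call begins: read the wrist's pose just before it. There is no depth.
- robot.job_done(): hands the job in; it is judged then, once.
The state is a dict: "time": time; "joints": joint angles; "dq": joint speeds; "joint_efforts": joint torques, N m; "eef_pos": TCP position; "tcp_rot": TCP orientation; "ft_force": force on the tool from outside, world axes, zero at the start; "torque": the same for the moment, N m; "width": finger opening in m; "gripper_force": force on a finger pad.
Only numpy, scipy, OpenCV 4.12 (cv2) and the standard library are available. Lean on these libraries where they do the work, as an engineer would, in place of code of your own. Each camera call takes 0.05 s, during which the arm holds its last target. There are 200 camera calls.

## Working session

There is one attempt and no reset: what is moved stays moved. The work goes in short steps, Python scripts to look and compute and a tool call to move; the robot and the scene stay as the last step left them, time stands still between calls to the robot, and variables do not carry over. Pictures are saved under pics/ and viewed, at most 10 in all, crops included, and the job is handed in when it is done.

Besides the shell and the picture viewer there is one more tool, called after "Emit:" by a JSON object that holds its "method" and its "body", one argument or row to a line. play_rows: Moves the arm, as the interface text tells. Its arguments: {"type":"object","properties":{"moves":{"type":"array"}},"required":["moves"]}

```bash
mkdir -p pics; cat > h.py <<'E'
import numpy as np, cv2
from cell import robot, eyes
def snap(n,f):
    c=eyes.read_camera(n); cv2.imwrite(f,c["color"][:,:,::-1]); return c
E
python3 - <<'E'
from h import *
import pickle
s=robot.observe(); print(s)
for n in("scene","side"):
    c=snap(n,f"pics/{n}0.png"); pickle.dump(c,open(n+".pkl","wb")); print(c["K"],c["rvec"],c["tvec"])
E
```

```text
{'time': 0.0, 'joints': array([-1.23718522e+00,  2.17760662e-01,  1.61495973e+00,  1.67120587e-05,
        1.31126852e+00, -1.12200171e-01]), 'dq': array([ 0.0008862 ,  0.00135866,  0.00152494, -0.00173287, -0.00066652,
       -0.00144953]), 'joint_efforts': array([-1.47515351e-03, -3.96850383e+01, -3.03849721e+01, -2.02149990e-04,
        9.87262727e-03,  9.74214544e-06]), 'eef_pos': array([ 0.26924801, -0.56312213,  0.22995086]), 'tcp_rot': array([-3.13921327e+00, -2.84336659e-04,  4.45806630e-01]), 'ft_force': array([ 0.3982165 , -0.05242911,  0.17960441]), 'torque': array([0.00559676, 0.00970887, 0.02281714]), 'gripper_force': 0.0, 'width': 0.08521103146981317}
[[486.19115955   0.         324.46632451]
 [  0.         486.19115955 232.30670402]
 [  0.           0.           1.        ]] [ 2.08851648  0.56314184 -0.28357635] [-0.51044413 -0.0195308   0.92491247]
[[505.08389939   0.         328.24692522]
 [  0.         505.08389939 238.23862519]
 [  0.           0.           1.        ]] [ 0.64107171 -2.75622953  0.98555853] [0.54105585 0.25287066 0.69006127]
```

View pics/scene0.png

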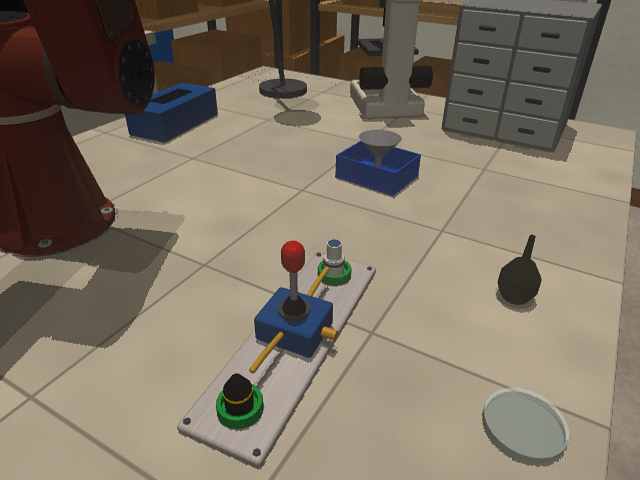

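View pics/side0.png

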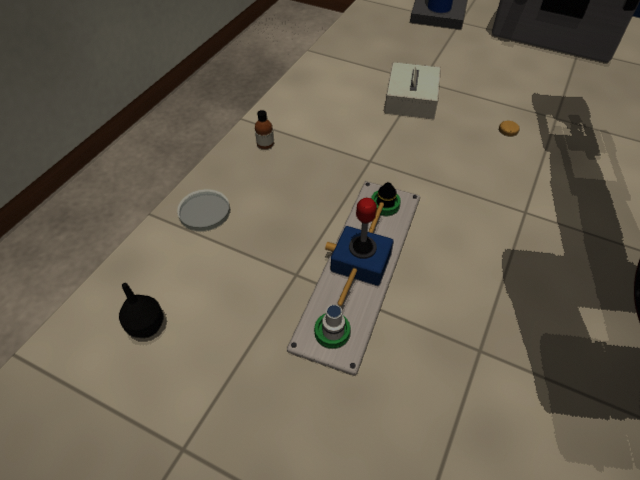

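The scene view has the knob at (293,256), the chrome eyepiece at (334,257) and the black objective at (238,396). The side view has them at (367,210), (333,322) and (387,197).

```bash
python3 - <<'E'
import pickle,numpy as np,cv2
C=[pickle.load(open(n+".pkl","rb")) for n in("scene","side")]
P=[c["K"]@np.c_[cv2.Rodrigues(c["rvec"])[0],c["tvec"]] for c in C]
a=np.array([[293,256],[334,257],[238,396]],float).T; b=np.array([[367,210],[333,322],[387,197]],float).T
X=cv2.triangulatePoints(P[0],P[1],a,b); X=(X[:3]/X[3]).T; print(X.round(4))
d=X[1]-X[2]; print("yaw obj->eye",np.arctan2(d[1],d[0]),np.linalg.norm(d[:2]), "mid",(X[1]+X[2])/2)
for c,p in zip(C,P):
    for x in X:
        q=p@np.r_[x,1]; print((q[:2]/q[2]).round(1))
E
```

```text
[[ 0.5518 -0.0228  0.1404]
 [ 0.5369  0.1183  0.045 ]
 [ 0.5642 -0.1618  0.033 ]]
yaw obj->eye 1.6679181791245696 0.281344938855335 mid [ 0.5505843  -0.02175489  0.03896734]
[292.2 255.9]
[334.1 257. ]
[237.5 395.9]
[366.4 210.1]
[333.1 322. ]
[386.7 197.1]
```

Emit:
{"method": "play_rows", "body": {
  "moves": [
    [[0.925,-0.59,0],0.233,0],
    [[0.925,-0.59,0],0.233,0],
    [[0.925,-0.59,0],0.233,0],
    [[0.925,-0.59,0],0.233,0],
    [[0.925,-0.59,0],0.233,0],
    [[0.925,-0.59,0],0.233,0],
    [[0.925,-0.59,0],0.233,0],
    [[0.925,-0.59,0],0.233,0],
    [[0.925,-0.59,0],0.233,0],
    [[0.925,-0.59,0],0.233,0],
    [[0.925,-0.59,0],0.233,0],
    [[0.925,-0.59,0],0.233,0],
    [[0.925,-0.59,0],0.233,0],
    [[0.925,-0.59,0],0.233,0],
    [[0.925,-0.59,0],0.233,0]
  ]
}}

```text
time: 1.6
eef_pos: [0.5588, -0.0997, 0.231]
tcp_rot: [3.141, 0.001, 0.094]
ft_force: [0.4, -0.0, 0.5]
width: 0.0004
gripper_force: 0.0
```

Emit:
{"method": "play_rows", "body": {
  "moves": [
    [[0,0,0.07],0,0],
    [[0,0,0.14],0,0],
    [[0,0,0.2],0,0],
    [[0,0,0.24],0,0],
    [[0,0,0.258],0,0],
    [[0,0,0.258],0,0]
  ]
}}

```text
time: 2.2
eef_pos: [0.5581, -0.0991, 0.1009]
tcp_rot: [-3.14, 0.003, 0.094]
ft_force: [-0.8, -1.0, -0.3]
width: -0.0001
gripper_force: 0.0
```

```bash
python3 - <<'E'
from h import *
s=robot.observe(); print(s["eef_pos"],s["ft_force"])
a=snap("scene","pics/s1.png")["color"][170:450,150:430]; b=snap("side","pics/d1.png")["color"][120:400,240:520]
cv2.imwrite("pics/c1.png",cv2.resize(np.hstack([a,b])[:,:,::-1],(800,400)))
E
```

```text
[ 0.55808859 -0.09905725  0.10087423] [-0.78090443 -1.00542711 -0.32260132]
```

View pics/c1.png

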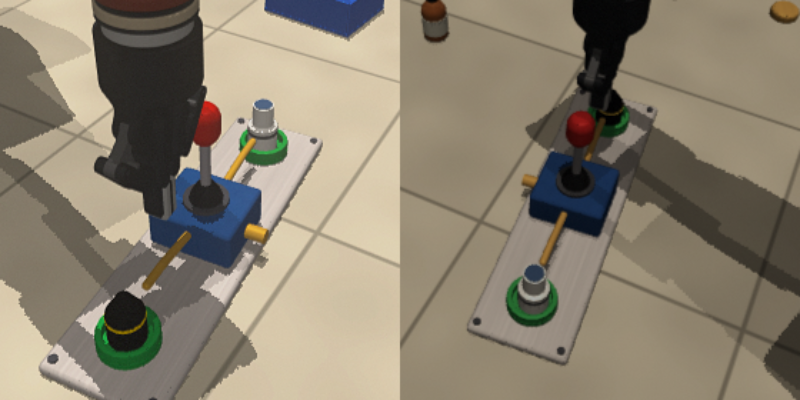

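The left crop shows the closed gripper's knuckle bulging towards the knob at (205,100). I'll turn a quarter so that the flat finger sides push instead.

Emit:
{"method": "play_rows", "body": {
  "moves": [
    [[0,0,0],-1,0],
    [[0,0,0],-1,0],
    [[0,0,0],-1,0],
    [[0,0,0],-1,0],
    [[0,0,0],-1,0],
    [[0,0,0],-1,0],
    [[0,0,0],-1,0],
    [[0,0,0],-1,0],
    [[0,0,0],-1,0],
    [[0,0,0],-1,0],
    [[0,0,0],-1,0],
    [[0,0,0],-1,0]
  ]
}}

```text
time: 3.5
eef_pos: [0.5607, -0.0987, 0.1038]
tcp_rot: [3.139, 0.001, 1.593]
ft_force: [-0.8, -0.0, -0.2]
width: -0.0001
gripper_force: 0.0
```

Emit:
{"method": "play_rows", "body": {
  "moves": [
    [[0,0,0],-0.048,0],
    [[0,0,0],-0.048,0]
  ]
}}

```text
time: 3.7
eef_pos: [0.5601, -0.0985, 0.103]
tcp_rot: [3.14, 0.0, 1.666]
ft_force: [-0.2, -0.2, 0.3]
width: 0.0003
gripper_force: 0.0
```

Emit:
{"method": "play_rows", "body": {
  "moves": [
    [[0.04,0,0],0,0],
    [[0.08,0,0],0,0],
    [[0.095,0,0],0,0],
    [[0.11,0,0],0,0],
    [[0.125,0,0],0,0],
    [[0.14,0,0],0,0],
    [[0.15,0,0],0,0],
    [[0.158,0,0],0,0],
    [[0.158,0,0],0,0]
  ]
}}

```text
time: 4.6
eef_pos: [0.5521, -0.0198, 0.102]
tcp_rot: [3.141, 0.001, 1.668]
ft_force: [1.2, -2.9, -2.0]
width: -0.0001
gripper_force: 2.0
```

```bash
python3 - <<'E'
from h import *
s=robot.observe(); print(s["eef_pos"],s["ft_force"])
C=[snap("scene","pics/s2.png"),snap("side","pics/d2.png")]
a=C[0]["color"][170:450,150:430]; b=C[1]["color"][120:400,240:520]
cv2.imwrite("pics/c2.png",cv2.resize(np.hstack([a,b])[:,:,::-1],(800,400)))
# predicted knob-centre and knob-top pixels against tilt
k=np.array([.552,-.0225,.055]);u=np.array([-.095,.9955,0]);z=np.array([0,0,1])
for t in(.3,.35,.4,.45,.5):
    o=[]
    for c,of in zip(C,((150,170),(240,120))):
        for r in(.085,.104):
            p=cv2.projectPoints((k+r*(np.sin(t)*u+np.cos(t)*z))[None],c["rvec"],c["tvec"],c["K"],None)[0].ravel()
            o+=list((p-of)*400/280)
    print(t,np.round(o))
E
```

```text
[ 0.55209733 -0.01977948  0.10202086] [ 1.21977247 -2.88307633 -2.01648429]
0.3 [216. 112. 219.  92. 172. 149. 172. 141.]
0.35 [218. 111. 221.  91. 171. 152. 170. 145.]
0.4 [220. 110. 224.  90. 170. 156. 168. 150.]
0.45 [222. 109. 226.  89. 169. 160. 167. 155.]
0.5 [224. 109. 228.  89. 167. 164. 165. 160.]
```

View pics/c2.png

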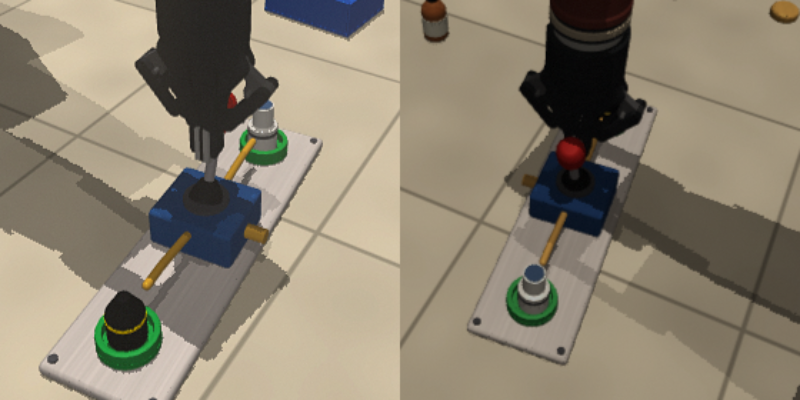

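In the right panel the knob is at about (571,152), which is a tilt of about 0.35. I'll push 5 mm more, measure and hold.

Emit:
{"method": "play_rows", "body": {
  "moves": [
    [[0.005,0,0],0,0],
    [[0.01,0,0],0,0],
    [[0.01,0,0],0,0],
    [[0.01,0,0],0,0]
  ]
}}

```text
time: 5.1
eef_pos: [0.5515, -0.0158, 0.1023]
tcp_rot: [-3.141, 0.002, 1.669]
ft_force: [0.9, -6.4, -1.2]
width: -0.0002
gripper_force: 2.7
```

```bash
cat > tilt.py <<'E'
from h import *
import pickle,sys
def cen(im):
    h=cv2.cvtColor(im,cv2.COLOR_RGB2HSV)[150:300,320:420]
    m=(((h[:,:,0]<8)|(h[:,:,0]>172))&(h[:,:,1]>150)&(h[:,:,2]>60)).astype(np.uint8)
    n,_,s,c=cv2.connectedComponentsWithStats(m); i=1+np.argmax(s[1:,4]); return c[i]+(320,150),s[i]
s=robot.observe(); print(s["time"],s["eef_pos"],s["ft_force"])
k=np.array([.552,-.0225,.055]);u=np.array([-.095,.9955,0]);z=np.array([0,0,1])
P=lambda c,t:cv2.projectPoints((k+.085*(np.sin(t)*u+np.cos(t)*z))[None],c["rvec"],c["tvec"],c["K"],None)[0].ravel()
c0=pickle.load(open("side.pkl","rb")); r,_=cen(c0["color"]); off=r-P(c0,0)
c=snap("side",sys.argv[1]); m,st=cen(c["color"]); T=np.linspace(-.2,.6,161)
d=[np.linalg.norm(P(c,t)+off-m) for t in T]; i=np.argmin(d); print("off",off,"cen",m,st,"tilt",T[i],"res",d[i])
E
python3 tilt.py pics/d3.png
```

```text
5.1 [ 0.55147248 -0.01583657  0.1022881 ] [ 0.92216653 -6.36502535 -1.17887123]
off [ 0.1213337  -4.72555592] cen [357.37931034 228.9137931 ] [ 29  71  19  17 232] tilt 0.48000000000000004 res 0.1613494982319519
```

Emit:
{"method": "play_rows", "body": {
  "moves": [
    [[0.002,0,0],0,0],
    [[0.002,0,0],0,0],
    [[0.002,0,0],0,0],
    [[0.002,0,0],0,0],
    [[0.002,0,0],0,0],
    [[0.002,0,0],0,0],
    [[0.002,0,0],0,0],
    [[0.002,0,0],0,0],
    [[0.002,0,0],0,0],
    [[0.002,0,0],0,0],
    [[0.002,0,0],0,0],
    [[0.002,0,0],0,0],
    [[0.002,0,0],0,0],
    [[0.002,0,0],0,0],
    [[0.002,0,0],0,0],
    [[0.002,0,0],0,0]
  ]
}}

```text
time: 6.75
eef_pos: [0.5514, -0.0151, 0.1024]
tcp_rot: [-3.141, 0.002, 1.668]
ft_force: [1.3, -6.7, -1.8]
width: -0.0
gripper_force: 2.8
```

```bash
python3 tilt.py pics/d4.png; python3 -c "
import cv2
i=cv2.imread('pics/d4.png')[170:320,290:440]; cv2.imwrite('pics/c4.png',cv2.resize(i,(600,600),interpolation=cv2.INTER_CUBIC))"
```

```text
6.75 [ 0.55140219 -0.01513391  0.10237139] [ 1.28556332 -6.680289   -1.80946685]
off [ 0.1213337  -4.72555592] cen [357.13924051 229.44725738] [ 29  71  19  17 237] tilt 0.49000000000000005 res 0.21530921176084067
```

View pics/c4.png

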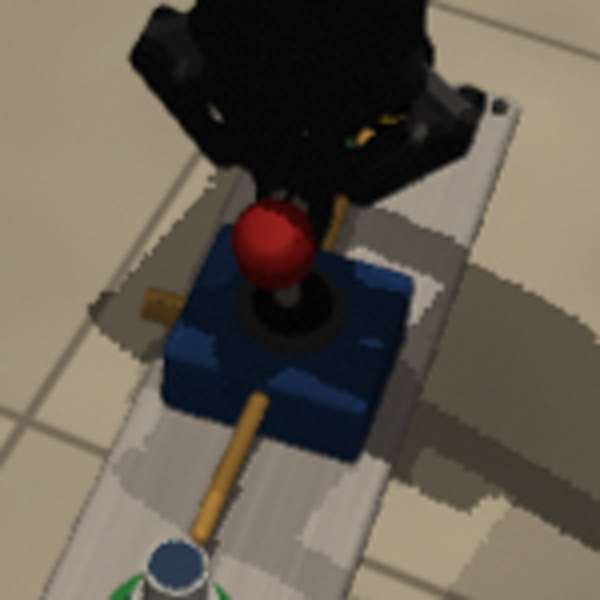

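The crop shows the knob at (272,245), which is full-frame (358,231), so the tilt is about 0.44. The lever is well over towards the eyepiece and was held for more than 1.6 s. Now I'll back off.

Emit:
{"method": "play_rows", "body": {
  "moves": [
    [[-0.02,0,0],0,0],
    [[-0.05,0,0],0,0],
    [[-0.08,0,0],0,0],
    [[-0.11,0,0],0,0],
    [[-0.14,0,0],0,0],
    [[-0.16,0,0],0,0],
    [[-0.16,0,0],0,0],
    [[-0.16,0,-0.08],0,0],
    [[-0.16,0,-0.16],0,0],
    [[-0.16,0,-0.24],0,0],
    [[-0.16,0,-0.26],0,0],
    [[-0.16,0,-0.26],0,0],
    [[-0.16,0,-0.26],0,0],
    [[-0.16,0,-0.26],0,0]
  ]
}}

```text
time: 8.2
eef_pos: [0.5575, -0.0927, 0.2294]
tcp_rot: [-3.137, -0.002, 1.668]
ft_force: [-0.0, -0.1, -0.6]
width: 0.0004
gripper_force: 0.0
```

```bash
python3 tilt.py pics/d5.png; python3 -c "
from h import *
a=snap('scene','pics/s5.png')['color'][170:450,150:430]; b=cv2.imread('pics/d5.png')[120:400,240:520]
cv2.imwrite('pics/c5.png',cv2.resize(np.hstack([a[:,:,::-1],b]),(800,400)))"
```

```text
8.2 [ 0.55748379 -0.09272326  0.22944955] [-0.02779871 -0.14854334 -0.57234358]
off [ 0.1213337  -4.72555592] cen [366.388 205.732] [ 37  48  19  17 250] tilt 0.0 res 0.15848818128501657
```

View pics/c5.png

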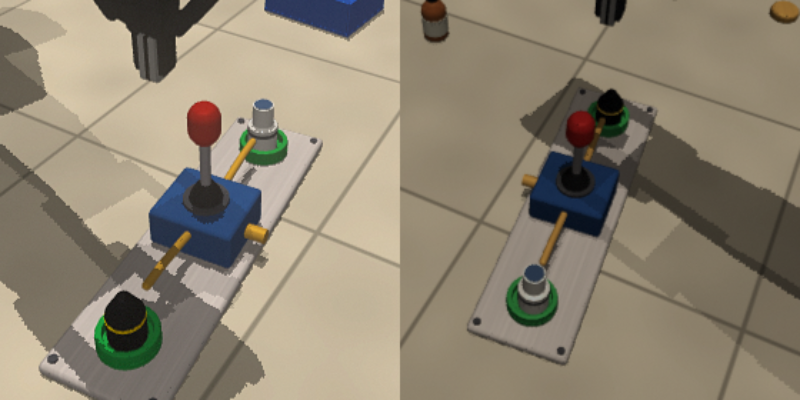

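The lever is upright again, with the knob at (204,122) in the left panel. Both parts stand in their cups and the gripper is clear.

```bash
python3 -c "
from cell import robot
print(robot.job_done())"
```

```text
the job is handed in; nothing more can be done
None
```

I tipped the lever about 0.44 rad (camera estimate) towards the eyepiece, held it there for over 1.6 s and let it spring back upright; both parts still stand in their cups, and the job is handed in at about 8 s.

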